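Put the fallen jade figure back on its stand

TASK

One of the pair of carved jade figures has toppled onto its back on the sloping carving rest. Pick it up and gently set it upright, released, in the middle of the empty turned wooden stand. Leave its companion, both stands and the other things on the bench where they are.

Things in the scene. Friction and masses are not known exactly. Their poses are not given: they have to be found in the camera images.
- figure: fallen figure, pale jade, 0.34 kg, 115 mm tall: foot slab 40 (x) x 42 (y) x 12 mm; robe with flat sides 36 mm apart (x -14 to 20, z 12 to 86 mm); sleeves out to x = -23 at z = 51 to 69; head radius 13.5 at x = 3, z = 97. Origin: centre of the foot's underside; z foot to head, -x the face, +x the flat back, y across the flat sides. Lies on its back on the rest, foot low
- rest: the sloping carving rest, fixed, brown wood: base 140 (x) x 60 (y) x 10 mm, above it a board 30 mm wide (narrower than the figure), sloping 0.35 rad (20 degrees) up towards its +x; the upper face is 22 mm above the bench at the low end (x = -62 mm), 66 mm at the high end (x = 58 mm); 10 mm cleat at the low end. Origin: centre of the base's underside
- stand_a: the empty stand, loose: turned dark wood, 60 mm tall, 0.5 kg, round foot of radius 42 mm, waist of radius 24 mm, flat round top of radius 33 mm. Origin: centre of the underside, z up
- stand_a_top (a point): centre of the flat top of the empty stand, 60 mm above the bench, z up
- stand_b: the taken stand, the same shape as the empty one; the companion stands on it. Origin: centre of the underside
- companion: the companion figure: same shape, size and jade as the fallen one, with a round topknot, upright on the taken stand (its top 177 mm above the bench). Origin: centre of the foot's underside
- bur_holder: aluminium cylinder of radius 34 mm, 73 mm tall with the steel burs standing in it. Origin: centre of the underside
- graver: steel hand graver lying on the bench, 10 mm thick, 137 mm long, along its x. Origin: on the bench near its middle
- rough_stone: rough jade stone 55 x 40 x 39 mm. Origin: centre of the underside
- jade_slab: small jade slab 50 x 34 x 10 mm lying on the bench. Origin: centre of the underside
- brush: dust brush lying on the bench, 150 mm long along its x. Origin: underside, near its middle
- wax_jar: small closed glass jar, radius 28 mm, 55 mm tall. Origin: centre of the underside
Mind the look-alikes: they are no part of the job. Leave any pink or red look-alike of the figure alone. What is shaped like the stand_a but red is not meant.

How it is judged:
On the way:
1. the figure is lifted clear of the rest in the fingers (contact force between the fingers and figure above 1 N and contact force between figure and rest below 0.05 N and distance of figure from where it was at the start of the episode above 0.02 m), for 0.2 s.
At the end, for the whole second after the job is handed in: the figure stands by itself, foot flat on the top of the empty stand, at rest, upright within 0.08 rad (4.6 degrees), the centre of its foot within 12 mm of the centre of the stand's top; the stand itself still upright (horizontal distance between figure and stand_a_top below 0.012 m and angle between figure's own z axis and vertical below 0.08 rad and z of figure in the frame of stand_a_top between -0.004 and 0.004 m and angle between stand_a's own z axis and vertical below 0.05 rad and linear speed of figure below 0.02 m/s and angular speed of figure below 0.2 rad/s); the robot touches nothing.
It fails at once if the figure is dropped or driven hard onto the empty stand (more than 60 N) (contact force between figure and stand_a above 60 N).
It fails at once if the figure is let go in the air, its foot more than 8 mm above the level of the stand's top (contact force between figure and anything else below 0.01 N and contact force between the fingers and figure below 0.01 N and z of figure in the frame of stand_a_top above 0.008 m).
It fails at once if the companion or either stand is moved more than 20 mm (distance of any of companion, stand_a, stand_b from where it was at the start of the episode above 0.02 m).
It fails at once if another thing on the bench is moved more than 30 mm (distance of any of bur_holder, graver, rough_stone, jade_slab, brush, wax_jar from where it was at the start of the episode above 0.03 m).
It fails at once if the companion is tipped over (angle between companion's own z axis and vertical above 0.25 rad).
It also fails if it takes over 46 s, if anything falls off the work surface, if the arm or the gripper's body presses on something with over 40 N, if the wrist force passes 120 N, or if a joint passes its speed limit or range.

ROBOT

A 6-joint arm with a two-finger parallel gripper is mounted at the origin on the work surface. World frame = base frame: x ahead of the robot, y to its left, z up, the work surface at z = 0. Lengths are in m, angles in rad, forces in N, time in s.
With the tool pointing down it reaches from about 0.3 to 0.875 m from the base axis. Payload 6.4 kg.
Tool frame: the origin (TCP) lies midway between the tips of the shut fingers; the grasp point (between the pads) lies 19 mm behind it; z points along the fingers, y is the line along which they close (so a half turn about z gives the same grasp; the last joint's range is limited). The gripper opens to 85 mm and grips with 20 to 120 N. Pads are 22 mm wide; open, the fingers measure 114 mm over their backs; the gripper's body (76 mm by 85 mm) begins 54 mm behind the grasp point. The pads swing forward as they close: fully open they stand 13 mm farther back than shut.
Start: joints at [-1.547, 0.181, 1.607, -0, 1.354, -0.206], TCP at [0.131, -0.56, 0.231] pointing down, gripper open.
Joint ranges: [-2.99, 2.99], [-0.89, 2.07], [0.3, 2.58], [-1.14, 4.28], [0, 2.63], [-3.12, 3.12]. Speed limits (rad/s): [2.57, 2.57, 3.01, 3.14, 3.14, 3.14].

INTERFACE

Orientations are given as a unit quaternion [w, x, y, z].
In Python, from bench import ctrl, vision, workorder gives the robot as it stands. The module is installed in compiled form; this text tells all that it offers.
- The arm moves only by the tool servo_tool, never from a script. Its argument "steps" is a list of rows, each an object of numbers: "dx", "dy", "dz": the shift along the world's x, y, z as a fraction of full scale; "wx", "wy", "wz": the turn, a rotation vector about the world's x, y, z as a fraction of full scale. A call has exactly 5 rows; each row is the pose to reach, as a shift and turn from the pose commanded when the call began, turning the shorter way round; what a row does not reach only later rows make up. Full scale, the value 1, is 100 mm for a shift and pi rad for a turn. A row lasts 1/12 s, in which the tool goes at most 41.7 mm and 7.16 degrees, less where a joint would pass 70% of its speed; a pose out of reach is approached as far as the arm can. A call with a number of a shift or a turn outside -1 to 1 is refused whole. A call with a gripper value outside its range is refused whole. "jaw" is the opening, from 0 (shut) to 1 (fully open), set as the call begins (left out, the last holds). The fingers move at their own pace and stop on an object; the grip force is fixed at half the most. Time passes only in rows, so rows that repeat a pose let the fingers close, or fill a call up. It gives the time, the measured TCP pose, the force, the opening and the grip force at its end, in the units of the state.
- ctrl.get_obs(): the state, without advancing time (a new reading comes with each control period).
- vision.camera(name): name is "scene" or "side" or "wrist"; returns a dict with "frame" (400x640x3 uint8, red, green, blue), "vfov" (degrees; the focal length in pixels is half the picture's height over the tangent of half this angle, whatever the lens; pixels are square), "cx", "cy" (the principal point, pixels), "camera_from_world" (4x4, takes a point from world to camera coordinates). Camera axes: x right, y up, looking along -z (the intrinsics and any distortion apply to the point x, -y, -z); pixel columns grow to the right and rows downward; lengths in m; the calibration is good to about 2 mm. The wrist camera is an equidistant fisheye: a pixel r from the principal point sees the ray r / f radians off the axis. A picture is of the moment at which its call begins. There is no depth.
- workorder.hand_in(): hands the job in; it is judged then, once.
The state is a dict: "time_s": time; "q": joint angles; "dq": joint speeds; "joint_efforts": joint torques, N m; "eef_pos": TCP position; "eef_rot": TCP orientation; "wrist_force": force on the tool from outside, world axes, zero at the start; "torque": the same for the moment, N m; "opening": opening from 0.0 (shut) to 1.0 (fully open); "grasp_force": force on a finger pad.
Only numpy, scipy, OpenCV 4.12 (cv2) and the standard library are available. Lean on these libraries where they do the work, as an engineer would, in place of code of your own. Each camera call takes 0.05 s, during which the arm holds its last target. There are 200 camera calls.

## Working session

There is one attempt and no reset: what is moved stays moved. The work goes in short steps, Python scripts to look and compute and a tool call to move; the robot and the scene stay as the last step left them, time stands still between calls to the robot, and variables do not carry over. Pictures are saved under pics/ and viewed, at most 10 in all, crops included, and the job is handed in when it is done.

Besides the shell and the picture viewer there is one more tool, called after "Call:" as name(argument=value, ...) on one line, values as JSON. servo_tool: Moves the arm, as the interface text tells. Its arguments: {"type":"object","properties":{"steps":{"type":"array","items":{"type":"object","properties":{"dx":{"type":"number"},"dy":{"type":"number"},"dz":{"type":"number"},"wx":{"type":"number"},"wy":{"type":"number"},"wz":{"type":"number"}}}},"jaw":{"type":"number"}},"required":["steps"]}

```bash
mkdir -p pics
cat > h.py <<'E'
import numpy as np, cv2, pickle
from bench import ctrl, vision, workorder
def snap(name, tag):
    c=vision.camera(name); cv2.imwrite(f'pics/{tag}.png',c['frame'][:,:,::-1]); pickle.dump(c,open(f'pics/{tag}.pkl','wb')); return c
def load(tag): return pickle.load(open(f'pics/{tag}.pkl','rb'))
def f(c): return 200/np.tan(np.radians(c['vfov'])/2)
def ray(c,u,v,fish=False):
    x=(u-c['cx'])/f(c); y=(v-c['cy'])/f(c)
    if fish:
        r=np.hypot(x,y); s=np.sin(r)/max(r,1e-9); d=np.array([x*s,-y*s,-np.cos(r)])
    else: d=np.array([x,-y,-1.])
    T=np.array(c['camera_from_world']); R=T[:3,:3]; o=-R.T@T[:3,3]; d=R.T@d; return o,d/np.linalg.norm(d)
def plane(c,u,v,z,fish=False):
    o,d=ray(c,u,v,fish); return o+d*(z-o[2])/d[2]
def tri(*rs):
    A=sum(np.eye(3)-np.outer(d,d) for o,d in rs); b=sum((np.eye(3)-np.outer(d,d))@o for o,d in rs)
    p=np.linalg.solve(A,b); return p,[np.linalg.norm((np.eye(3)-np.outer(d,d))@(p-o)) for o,d in rs]
def proj(c,p,fish=False):
    T=np.array(c['camera_from_world']); q=T[:3,:3]@p+T[:3,3]; a=np.array([q[0],-q[1]]); z=-q[2]
    if fish:
        r=np.hypot(*a); a=a/r*np.arctan2(r,z)
    else: a=a/z
    return np.array([c['cx'],c['cy']])+f(c)*a
E
python3 - <<'E'
from h import *
for n in ['scene','side','wrist']:
    c=snap(n,n+'0'); o,d=ray(c,c['cx'],c['cy']); print(n,c['vfov'],c['cx'],c['cy'],o.round(3),d.round(3))
print(ctrl.get_obs())
E
```

```text
scene 54.734336499271365 320.87543334808356 198.38855783193665 [ 1.108 -0.408  0.53 ] [-0.631  0.508 -0.586]
side 43.817374446105404 315.15000916421985 201.27235865666705 [0.422 0.625 0.744] [ 0.159 -0.656 -0.738]
wrist 65.70646984690485 323.05433744133046 198.3347603544316 [ 0.203 -0.543  0.374] [-0.278 -0.063 -0.959]
{'time_s': 0.15, 'q': array([-1.54732381e+00,  1.81390427e-01,  1.60774923e+00, -6.18218125e-06,
        1.35383309e+00, -2.06305092e-01]), 'dq': array([-7.95566611e-05, -3.81189568e-03, -2.41071550e-03, -3.63952358e-04,
        3.77711509e-04,  1.34177974e-03]), 'joint_efforts': array([ 4.20581609e-04, -4.45262718e+01, -3.51692855e+01, -2.70318178e-04,
        5.83453279e-03, -2.22951257e-05]), 'eef_pos': array([ 0.13096475, -0.55945451,  0.23059391]), 'eef_rot': array([-6.87441853e-04,  9.93407225e-01,  1.14636862e-01,  5.99882114e-05]), 'wrist_force': array([-0.41088914,  0.81666039, -0.64211049]), 'torque': array([-0.0224771 , -0.03045922, -0.03227952]), 'grasp_force': 0.0, 'opening': 1.0022319646742073}
```

View pics/scene0.png

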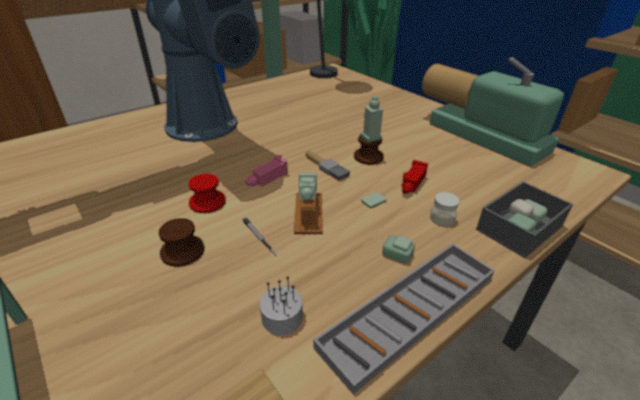

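View pics/side0.png

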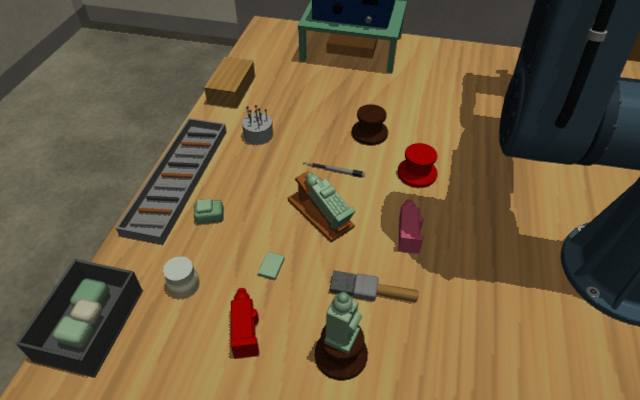

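The scene picture shows the empty dark stand at (181,240), and the fallen figure on its rest at (308,205). In the side view they are at (370,122) and (325,200). The red stand, the pink and red figures and the companion are decoys. Next I'll enlarge both targets.

Run:
```python
from h import *
a=cv2.imread('pics/scene0.png');b=cv2.imread('pics/side0.png')
def cr(i,x,y,w,h,W,H): return cv2.resize(i[y:y+h,x:x+w],(W,H),interpolation=cv2.INTER_CUBIC)
# figure: 80x60 at x5 ; stand 80x60 x5
o=np.vstack([np.hstack([cr(a,270,170,80,60,400,300),cr(b,280,165,80,60,400,300)]),
 np.hstack([cr(a,145,210,80,60,400,300),cr(b,330,95,80,60,400,300)])])
cv2.imwrite('pics/comp1.png',o)
```

```text
(no output)
```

View pics/comp1.png

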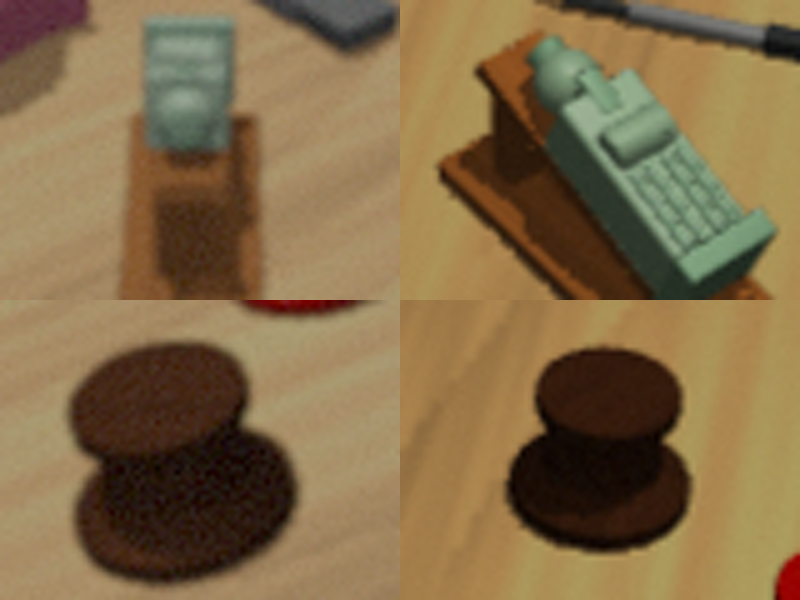

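The crop shows the figure's head at about (306,193) in the scene view and (312,181) in the side view. The stand's top is centred at about (177,230) and (372,113).

Run:
```python
from h import *
a=load('scene0');b=load('side0')
print('top',tri(ray(a,176.6,229.6),ray(b,371.2,113)))
print('foot',plane(a,145+186/5,210+215/5,0.008), plane(b,330+199/5,95+186/5,.008))
print('head',tri(ray(a,306,193),ray(b,311.8,180.8)))
# rest mask -> convex hull corners
for n,c,roi in [('scene',a,(280,185,340,240)),('side',b,(280,165,362,245))]:
    im=c['frame']; h=cv2.cvtColor(im,cv2.COLOR_RGB2HSV); x0,y0,x1,y1=roi
    m=((h[...,0]<16)&(h[...,1]>140)&(h[...,2]<190)&(h[...,2]>20)).astype('uint8'); k=np.zeros_like(m);k[y0:y1,x0:x1]=m[y0:y1,x0:x1]
    cs,_=cv2.findContours(k,0,2); q=max(cs,key=cv2.contourArea); hu=cv2.convexHull(q); ap=cv2.approxPolyDP(hu,1.5,True)[:,0]
    print(n,cv2.contourArea(q)); 
    for u,v in ap: print(u,v,plane(c,u,v,0).round(3),plane(c,u,v,.01).round(3))
# figure mask hull
    m=((h[...,0]>55)&(h[...,0]<95)&(h[...,1]>35)).astype('uint8'); k=np.zeros_like(m);k[y0-25:y1,x0:x1]=m[y0-25:y1,x0:x1]
    cs,_=cv2.findContours(k,0,2); q=max(cs,key=cv2.contourArea); hu=cv2.convexHull(q); print('fig',cv2.approxPolyDP(hu,1.5,True)[:,0].tolist())
# foot top edge corners in side view
```

```text
top (array([ 0.51152387, -0.27305207,  0.05741566]), [np.float64(0.000464006836621039), np.float64(0.0004640068366211677)])
foot [ 0.5231207  -0.27688292  0.008     ] [ 0.50928399 -0.26698895  0.008     ]
head (array([ 0.58423904, -0.02288728,  0.07233781]), [np.float64(0.0018734802988616022), np.float64(0.001873480298861624)])
scene 833.5
319 193 [0.518 0.062 0.   ] [0.529 0.053 0.01 ]
321 200 [0.543 0.048 0.   ] [0.554 0.039 0.01 ]
321 232 [ 0.632 -0.023  0.   ] [ 0.641 -0.03   0.01 ]
295 233 [ 0.601 -0.067  0.   ] [ 0.611 -0.074  0.01 ]
297 194 [0.489 0.018 0.   ] [0.501 0.01  0.01 ]
fig [[313, 190], [311, 198], [301, 196], [302, 193]]
side 1135.5
353 226 [ 0.496  0.01  -0.   ] [0.495 0.018 0.01 ]
342 235 [0.512 0.037 0.   ] [0.511 0.045 0.01 ]
331 241 [ 0.529  0.056 -0.   ] [0.528 0.064 0.01 ]
288 200 [ 0.637 -0.026  0.   ] [ 0.634 -0.017  0.01 ]
296 177 [ 0.638 -0.094  0.   ] [ 0.635 -0.084  0.01 ]
307 171 [ 0.62  -0.117  0.   ] [ 0.617 -0.107  0.01 ]
fig [[330, 192], [336, 194], [353, 210], [347, 219], [335, 227], [331, 225], [325, 199]]
```

Call:
servo_tool(steps=[{"dx": 0.14,"dy": 0.2,"dz": 0.06,"wz": 0.036},{"dx": 0.28,"dy": 0.4,"dz": 0.12,"wz": 0.072},{"dx": 0.42,"dy": 0.6,"dz": 0.18,"wz": 0.108},{"dx": 0.56,"dy": 0.8,"dz": 0.24,"wz": 0.144},{"dx": 0.7,"dy": 1.0,"dz": 0.3,"wz": 0.18}], jaw=1)

```text
$.steps[0]: bad value
```

Call:
servo_tool(steps=[{"dx": 0.14,"dy": 0.2,"wz": 0.036},{"dx": 0.28,"dy": 0.4,"wz": 0.072},{"dx": 0.42,"dy": 0.6,"wz": 0.108},{"dx": 0.56,"dy": 0.8,"wz": 0.144},{"dx": 0.7,"dy": 1.0,"wz": 0.18}])

```text
$.steps[0]: bad value
```

```bash
cat >> h.py <<'E'
def log():
    o=ctrl.get_obs(); pickle.dump(o,open(f"pics/obs{o['time_s']:.2f}.p",'wb')); print(round(o['time_s'],2),o['q'].round(3),o['eef_pos'].round(4),o['eef_rot'].round(4)); return o
E
python3 -c "
from h import *
log();snap('wrist','w1')"
```

```text
0.15 [-1.547  0.181  1.608 -0.     1.354 -0.206] [ 0.131  -0.5595  0.2306] [-7.000e-04  9.934e-01  1.146e-01  1.000e-04]
```

Call:
servo_tool(steps=[{"dx": 0.14,"dy": 0.2,"dz": 0.06,"wx": 0,"wy": 0,"wz": 0.036},{"dx": 0.28,"dy": 0.4,"dz": 0.12,"wx": 0,"wy": 0,"wz": 0.072},{"dx": 0.42,"dy": 0.6,"dz": 0.18,"wx": 0,"wy": 0,"wz": 0.108},{"dx": 0.56,"dy": 0.8,"dz": 0.24,"wx": 0,"wy": 0,"wz": 0.144},{"dx": 0.7,"dy": 1.0,"dz": 0.3,"wx": 0,"wy": 0,"wz": 0.18}], jaw=1)

```text
time_s: 0.62
eef_pos: [0.2014, -0.4588, 0.2613]
eef_rot: [-0.0, 0.921, 0.39, 0.0]
wrist_force: [0.7, -0.0, 0.2]
opening: 1.001
grasp_force: 0.0
```

```bash
python3 -c "
from h import *
log()"
```

```text
0.62 [-1.394 -0.012  1.753  0.     1.401 -0.624] [ 0.2014 -0.4588  0.2613] [-2.000e-04  9.209e-01  3.897e-01  1.000e-04]
```

Call:
servo_tool(steps=[{"dx": 0.14,"dy": 0.2,"dz": 0,"wx": 0,"wy": 0,"wz": 0.036},{"dx": 0.28,"dy": 0.4,"dz": 0,"wx": 0,"wy": 0,"wz": 0.072},{"dx": 0.42,"dy": 0.6,"dz": 0,"wx": 0,"wy": 0,"wz": 0.108},{"dx": 0.56,"dy": 0.8,"dz": 0,"wx": 0,"wy": 0,"wz": 0.144},{"dx": 0.7,"dy": 1.0,"dz": 0,"wx": 0,"wy": 0,"wz": 0.18}])

```text
time_s: 1.03
eef_pos: [0.2715, -0.3587, 0.2612]
eef_rot: [-0.0, 0.776, 0.631, 0.0]
wrist_force: [0.8, -0.2, -0.2]
opening: 0.997
grasp_force: 0.0
```

Call:
servo_tool(steps=[{"dx": 0.18,"dy": 0.2,"dz": 0,"wx": 0,"wy": 0,"wz": 0.036},{"dx": 0.36,"dy": 0.4,"dz": 0,"wx": 0,"wy": 0,"wz": 0.072},{"dx": 0.54,"dy": 0.6,"dz": 0,"wx": 0,"wy": 0,"wz": 0.108},{"dx": 0.72,"dy": 0.8,"dz": 0,"wx": 0,"wy": 0,"wz": 0.144},{"dx": 0.9,"dy": 1.0,"dz": 0,"wx": 0,"wy": 0,"wz": 0.18}])

```text
time_s: 1.45
eef_pos: [0.3616, -0.2587, 0.2613]
eef_rot: [0.0, 0.569, 0.823, -0.0]
wrist_force: [0.2, -0.0, -0.4]
opening: 0.997
grasp_force: 0.0
```

```bash
python3 -c "
from h import *
log();snap('wrist','w1')"
```

```text
1.45 [-0.889 -0.15   1.881  0.     1.41  -1.25 ] [ 0.3616 -0.2587  0.2613] [ 1.000e-04  5.687e-01  8.225e-01 -0.000e+00]
```

Call:
servo_tool(steps=[{"dx": 0.18,"dy": 0.2,"dz": 0,"wx": 0,"wy": 0,"wz": 0.036},{"dx": 0.36,"dy": 0.4,"dz": 0,"wx": 0,"wy": 0,"wz": 0.072},{"dx": 0.54,"dy": 0.6,"dz": 0,"wx": 0,"wy": 0,"wz": 0.108},{"dx": 0.72,"dy": 0.8,"dz": 0,"wx": 0,"wy": 0,"wz": 0.144},{"dx": 0.9,"dy": 1.0,"dz": 0,"wx": 0,"wy": 0,"wz": 0.18}])

```text
time_s: 1.92
eef_pos: [0.4516, -0.1589, 0.2612]
eef_rot: [-0.0, 0.317, 0.948, -0.0]
wrist_force: [0.1, -1.2, 0.2]
opening: 0.999
grasp_force: 0.0
```

```bash
python3 -c "
from h import *
log();snap('wrist','w2')
a=cv2.imread('pics/w1.png');b=cv2.imread('pics/w2.png');cv2.imwrite('pics/w12.png',cv2.resize(np.vstack([a[:,:],b[:,:]]),(480,600)))"
```

```text
1.92 [-0.587 -0.066  1.805 -0.     1.402 -1.513] [ 0.4516 -0.1589  0.2612] [-0.      0.3169  0.9485 -0.    ]
```

View pics/w12.png

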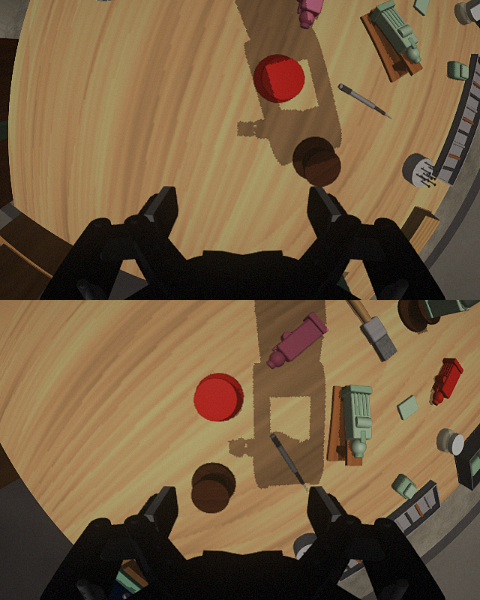

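The wrist views show the figure at about (470,175) in w2 at full scale. The stand is at about (285,245) in w2 and (421,205) in w1. Next I'll enlarge these regions and fit the kinematics.

Run:
```python
from h import *
a=cv2.imread('pics/w1.png');b=cv2.imread('pics/w2.png')
def cr(i,x,y,w,h,s): return cv2.resize(i[y:y+h,x:x+w],None,fx=s,fy=s,interpolation=cv2.INTER_CUBIC)
L=cr(b,425,100,80,120,5)
g=lambda i:cv2.convertScaleAbs(i,alpha=2.2)
R=np.vstack([g(cr(b,250,210,80,60,5)),g(cr(a,380,175,80,60,5))])
cv2.imwrite('pics/comp2.png',np.hstack([L,R]))
import glob
from scipy.optimize import least_squares
from scipy.spatial.transform import Rotation as Ro
O=[pickle.load(open(x,'rb')) for x in sorted(glob.glob('pics/obs*.p'))]
def res(p):
    r=[]
    for o in O:
        q=o['q'];rad=p[0]+p[1]*np.sin(q[1])+p[2]*np.sin(q[1]+q[2]); z=p[3]+p[1]*np.cos(q[1])+p[2]*np.cos(q[1]+q[2])
        c,s=np.cos(q[0]),np.sin(q[0]); r+=[c*rad-s*p[4],s*rad+c*p[4],z]-o['eef_pos']
    return np.array(r)
s=least_squares(res,[0,.45,.45,.1,.118]); print(s.x.round(4),abs(s.fun).max())
```

```text
Traceback (most recent call last):
ValueError: operands could not be broadcast together with shapes (0,) (3,)
```

View pics/comp2.png

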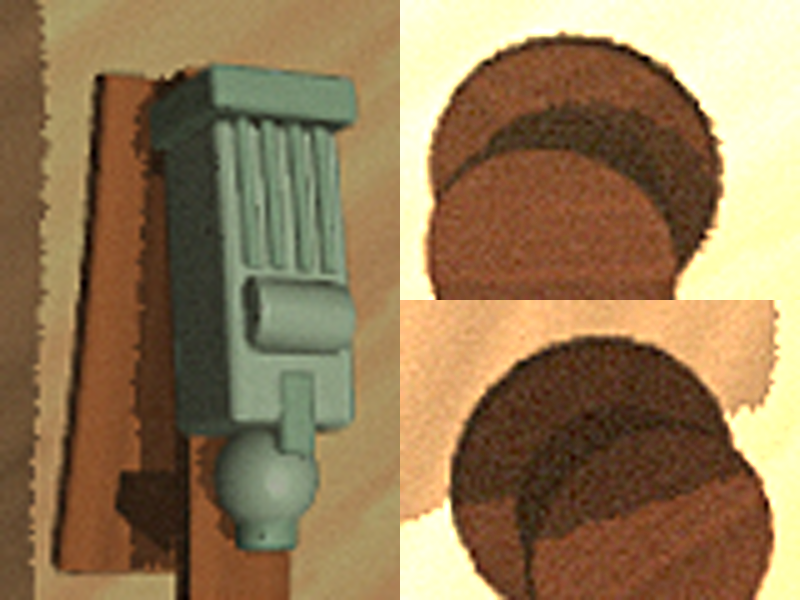

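The crop shows the head centre at (477.8,194.2) in w2. The foot's face-side edge runs from (467,112.6) to (495.6,115.2). The stand's top disc is centred at about (280,264).

```bash
cat >> h.py <<'E'
import glob
from scipy.optimize import least_squares
from scipy.spatial.transform import Rotation as Ro
def fk0(p,q):
    rad=p[0]+p[1]*np.sin(q[1])+p[2]*np.sin(q[1]+q[2]); z=p[3]+p[1]*np.cos(q[1])+p[2]*np.cos(q[1]+q[2])
    c,s=np.cos(q[0]),np.sin(q[0]); return np.array([c*rad-s*p[4],s*rad+c*p[4],z])
E
python3 - <<'E'
from h import *
O=[pickle.load(open(x,'rb')) for x in sorted(glob.glob('pics/obs*.p'))]
s=least_squares(lambda p:np.concatenate([fk0(p,o['q'])-o['eef_pos'] for o in O]),[0,.45,.45,.1,.118]); print(s.x.round(4),abs(s.fun).max())
a=load('scene0');b=load('side0');w=load('w2');w1=load('w1')
P=[[432,250],[440,200],[480,165],[520,152],[570,148],[620,165],[650,200],[672,250],[676,290]]
Q=np.array([plane(w,250+(u-400)/5-.4,210+v/5-.4,.06,True)[:2] for u,v in P])
c=least_squares(lambda p:np.hypot(*(Q-p[:2]).T)-p[2],[.51,-.27,.033]);print('top circle w2',c.x.round(4),abs(c.fun).max())
u=proj(w,np.array([*c.x[:2],.06]),True)
print('top tri',tri(ray(a,176.6,229.6),ray(b,371.2,113),ray(w,*u,True)))
h=tri(ray(a,306,193),ray(b,311.8,180.8),ray(w,477.8,194.2,True));print('head',h)
print(tri(ray(b,311.8,180.8),ray(w,477.8,194.2,True)))
A=plane(w,467,112.6,.061,True);B=plane(w,495.6,115.2,.061,True);M=(A+B)/2
print('foot edge',A,B,'w',np.linalg.norm(A-B),'yaw of edge',np.degrees(np.arctan2(*(B-A)[1::-1])))
d=h[0]-M;print('axis yaw',np.degrees(np.arctan2(d[1],d[0])),np.hypot(*d[:2]))
for n,e in [('L',((222,120),(237,415))),('R',((338,130),(352,425)))]:
    p=[plane(w,425+x/5-.4,100+y/5-.4,z,True) for (x,y),z in zip(e,(.060,.083))]; d=p[1]-p[0]; print(n,p,np.degrees(np.arctan2(d[1],d[0])))
for n,uv in [('head',h[0]),('A',A),('B',B)]: print(n,'side',proj(b,uv),'scene',proj(a,uv))
# rest base in w2: corner pts at z=.01
for x,y in [(98,75),(55,570),(180,572)]: print(plane(w,425+x/5-.4,100+y/5-.4,.01,True))
E
```

```text
[-0.0038  0.421   0.5025 -0.0746  0.1178] 0.0007372474469543033
top circle w2 [ 0.5104 -0.2707  0.0315] 0.0010146406477009387
top tri (array([ 0.51140329, -0.27262156,  0.05727917]), [np.float64(0.0003896026611301556), np.float64(0.0007620562294927272), np.float64(0.000667545434692516)])
head (array([ 0.58350151, -0.02206233,  0.07216159]), [np.float64(0.0019389076338931358), np.float64(0.0021161172828055392), np.float64(0.0010867548376494115)])
(array([ 0.58446436, -0.02124782,  0.07142489]), [np.float64(0.0012333664163205317), np.float64(0.0012333664163204532)])
foot edge [0.49404978 0.02173751 0.061     ] [0.51829853 0.05466621 0.061     ] w 0.04089377337808056 yaw of edge 53.63200953649959
axis yaw -37.93066114129157 0.09803719688293164
L [array([0.50676899, 0.01710689, 0.06      ]), array([ 0.55946457, -0.0239697 ,  0.083     ])] -37.936671163403076
R [array([0.52673764, 0.04381361, 0.06      ]), array([0.58070956, 0.00108579, 0.083     ])] -38.36751200623612
head side [312.90826584 180.70862028] scene [306.92820742 193.16208832]
A side [354.61694466 209.66362372] scene [298.84870833 172.56394794]
B side [337.97476832 220.62737832] scene [316.77790942 172.3391555 ]
[0.49238496 0.01156638 0.01      ]
[ 0.60188105 -0.07258369  0.01      ]
[ 0.62693509 -0.04124252  0.01      ]
```

Call:
servo_tool(steps=[{"dx": 0.12,"dy": 0.15,"dz": 0,"wx": 0.01,"wy": 0.013,"wz": -0.001},{"dx": 0.23,"dy": 0.3,"dz": 0,"wx": 0.02,"wy": 0.026,"wz": -0.002},{"dx": 0.34,"dy": 0.45,"dz": 0,"wx": 0.03,"wy": 0.039,"wz": -0.003},{"dx": 0.46,"dy": 0.6,"dz": 0,"wx": 0.04,"wy": 0.053,"wz": -0.004},{"dx": 0.57,"dy": 0.75,"dz": 0,"wx": 0.051,"wy": 0.066,"wz": -0.004}])

```text
time_s: 2.38
eef_pos: [0.5085, -0.0844, 0.2613]
eef_rot: [-0.125, 0.323, 0.937, 0.043]
wrist_force: [-0.4, -0.3, 0.2]
opening: 1.001
grasp_force: 0.0
```

Call:
servo_tool(steps=[{"dx": 0.12,"dy": 0.15,"dz": -0.14,"wx": 0,"wy": 0,"wz": 0},{"dx": 0.23,"dy": 0.3,"dz": -0.28,"wx": 0,"wy": 0,"wz": 0},{"dx": 0.34,"dy": 0.45,"dz": -0.42,"wx": 0,"wy": 0,"wz": 0},{"dx": 0.46,"dy": 0.6,"dz": -0.56,"wx": 0,"wy": 0,"wz": 0},{"dx": 0.57,"dy": 0.76,"dz": -0.7,"wx": 0,"wy": 0,"wz": 0}])

```text
time_s: 2.8
eef_pos: [0.5654, -0.0086, 0.1903]
eef_rot: [-0.124, 0.323, 0.937, 0.043]
wrist_force: [-0.3, -1.2, 0.6]
opening: 1.002
grasp_force: 0.0
```

```bash
cat >> h.py <<'E'
# p: r0,L1,L2,h,lat,Lt ; wrist axes: q4 about forearm, q5 pitch, q6 about tool
def fk(p,q,s4=1,s6=1):
    R=Ro.from_euler('Z',q[0])*Ro.from_euler('Y',q[1]+q[2]); 
    W=fk0(p[:5],q)
    T=R*Ro.from_euler('Z',s4*q[3])*Ro.from_euler('Y',q[4])*Ro.from_euler('Z',s6*q[5])
    return W+p[5]*T.as_matrix()[:,2], T
def fit():
    O=[pickle.load(open(x,'rb')) for x in sorted(glob.glob('pics/obs*.p'))]
    s=least_squares(lambda p:np.concatenate([fk(p,o['q'])[0]-o['eef_pos'] for o in O]),[0,.42,.5,.2,.118,.25]); return s.x,abs(s.fun).max()
def ori(o): return Ro.from_quat(np.roll(o['eef_rot'],-1))
E
python3 - <<'E'
from h import *
o=log();snap('wrist','w3');p,e=fit();print(p.round(4),e)
for s6 in(1,-1):
  T=fk(p,o['q'],1,s6)[1]; print((T.inv()*ori(o)).as_rotvec().round(3))
w=load('w3')
ex=np.array([.791,-.6115,0]);ey=np.array([.6115,.791,0]);ez=np.array([0,0,1.])
fx=.342*ex-.94*ez;fz=.94*ex+.342*ez;o0=np.array([.5113,.0343,.0418])
im=cv2.imread('pics/w3.png')
for x,y,z in [(-20,21,0),(-20,-21,0),(-20,21,12),(-20,-21,12),(-14,18,86),(-14,-18,86),(3,0,97),(20,-21,0)]:
    u=proj(w,o0+(x*fx+y*ey+z*fz)/1000,True);cv2.circle(im,tuple(int(v) for v in u.round()),2,(0,0,255),-1)
cv2.imwrite('pics/w3m.png',im)
E
```

```text
2.8 [-0.281  0.355  1.499  0.097  1.532 -1.204] [ 0.5654 -0.0086  0.1903] [-0.1236  0.3231  0.9373  0.0426]
[-0.0077  0.4209  0.5065  0.2545  0.1176  0.3283] 0.0008000857796309213
[-0.     0.     1.571]
[-0.     0.    -0.837]
```

View pics/w3m.png

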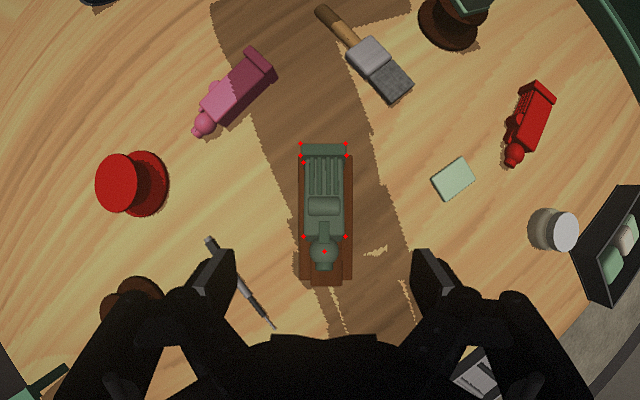

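The projected figure model matches the image: the head is at (324,252) and the foot edge at (301–346,144). Next I'll check which placing headings the arm can reach.

```bash
cat >> h.py <<'E'
LO=np.array([-2.99,-.89,.3,-1.14,0,-3.12]);HI=np.array([2.99,2.07,2.58,4.28,2.63,3.12])
P=np.array([-0.0077,.4209,.5065,.2545,.1176,.3283]); OFF=Ro.from_euler('Z',np.pi/2)
def FK(q):
    x,T=fk(P,q); return x,T*OFF
def ik(x,T,q0):
    f=lambda q:np.r_[(FK(q)[0]-x)*5,(FK(q)[1].inv()*T).as_rotvec()]
    s=least_squares(f,np.clip(q0,LO+.02,HI-.02),bounds=(LO,HI)); return s.x,np.abs(s.fun).max()
E
python3 - <<'E'
from h import *
FT=lambda fx,fz: Ro.from_matrix(np.c_[fx,np.cross(fz,fx),fz])
rng=np.random.default_rng(0)
ex=np.array([.791,-.6115,0]);ez=np.array([0,0,1.])
for a in (35,45):
 for flip in (0,1):
  A=np.radians(a);z=np.array([np.cos(A),0,-np.sin(A)]);y=np.array([0,1-2*flip,0.]);G=Ro.from_matrix(np.c_[np.cross(y,z),y,z])
  gp=np.array([.002+.0065*z[0],0,.052+.0065*z[2]]); tcp=gp+.019*z
  F0=FT(.342*ex-.94*ez,.94*ex+.342*ez); 
  for w,xx,F in [('g',np.array([.5113,.0343,.0418]),F0)]+[(h,np.array([.5112,-.272,.062]),FT(np.array([np.cos(np.radians(h)),np.sin(np.radians(h)),0]),ez)) for h in range(-180,180,30)]:
    S=[]
    for k in range(14):
        q,e=ik(xx+F.apply(tcp),F*G,rng.uniform(LO,HI))
        if e<1e-3 and not any(np.abs(q-r).max()<.05 for r in S): S.append(q)
    print(a,flip,w,[ (s.round(2).tolist(),round(min((s-LO).min(),(HI-s).min()),2)) for s in S])
E
```

```text
35 0 g [([-0.26, 0.46, 1.69, 0.11, 1.23, -1.22], np.float64(0.89))]
35 0 -180 [([-0.49, 0.95, 1.05, -0.44, 2.0, 1.08], np.float64(0.63))]
35 0 -150 [([-0.36, 0.8, 1.31, -0.7, 1.72, 0.83], np.float64(0.44))]
35 0 -120 [([-0.28, 0.6, 1.64, -0.95, 1.37, 0.68], np.float64(0.19))]
35 0 -90 []
35 0 -60 []
35 0 -30 [([-0.82, -0.02, 2.46, 2.33, 0.34, 2.18], np.float64(0.12))]
35 0 0 [([-1.11, 0.1, 2.34, 1.44, 0.83, 2.47], np.float64(0.24))]
35 0 30 [([-1.16, 0.33, 2.04, 1.05, 1.22, 2.4], np.float64(0.54))]
35 0 60 [([-1.09, 0.57, 1.69, 0.77, 1.54, 2.28], np.float64(0.84))]
35 0 90 [([-0.95, 0.78, 1.35, 0.51, 1.84, 2.11], np.float64(0.79))]
35 0 120 [([-0.8, 0.94, 1.07, 0.23, 2.06, 1.82], np.float64(0.57))]
35 0 150 [([-0.64, 1.01, 0.95, -0.12, 2.14, 1.44], np.float64(0.49))]
35 1 g [([-0.26, 0.46, 1.69, 0.11, 1.23, 1.92], np.float64(0.89))]
35 1 -180 [([-0.49, 0.95, 1.05, -0.44, 2.0, -2.06], np.float64(0.63))]
35 1 -150 [([-0.36, 0.8, 1.31, -0.7, 1.72, -2.31], np.float64(0.44))]
35 1 -120 [([-0.28, 0.6, 1.64, -0.95, 1.37, -2.46], np.float64(0.19))]
35 1 -90 []
35 1 -60 []
35 1 -30 [([-0.82, 
[... 1437 characters left out ...]
5 1 -150 [([-0.4, 0.7, 1.38, -0.6, 1.6, -2.34], np.float64(0.54))]
45 1 -120 [([-0.33, 0.51, 1.67, -0.81, 1.27, -2.57], np.float64(0.33))]
45 1 -90 [([-0.35, 0.3, 1.98, -1.05, 0.87, -2.77], np.float64(0.09))]
45 1 -60 []
45 1 -30 [([-0.8, -0.03, 2.36, 1.32, 0.2, 0.06], np.float64(0.2))]
45 1 0 [([-1.03, 0.06, 2.26, 1.16, 0.73, -0.34], np.float64(0.32))]
45 1 30 [([-1.09, 0.27, 2.02, 0.9, 1.12, -0.58], np.float64(0.56))]
45 1 60 [([-1.04, 0.49, 1.71, 0.67, 1.43, -0.78], np.float64(0.87))]
45 1 90 [([-0.93, 0.68, 1.42, 0.44, 1.7, -1.02], np.float64(0.93))]
45 1 120 [([-0.79, 0.82, 1.19, 0.19, 1.9, -1.32], np.float64(0.73))]
45 1 150 [([-0.65, 0.87, 1.09, -0.09, 1.95, -1.69], np.float64(0.68))]
```

Run:
```python
from h import *
a=load('scene0');b=load('side0')
print('bur', plane(a,282,303,.073),plane(b,257,121,.073)); print('bur tips',tri(ray(a,288,280),ray(b,257,107)))
print('graver',plane(a,258,236,.01)); print('redstand',plane(b,420,153,.06),plane(a,204,184,.06))
A=np.radians(35);z=np.array([np.cos(A),0,-np.sin(A)])
ex=np.array([.791,-.6115,0]);ez=np.array([0,0,1.])
FT=lambda fx,fz: Ro.from_matrix(np.c_[fx,np.cross(fz,fx),fz])
for flip,hs in ((0,(-142.3,-157.7,-172.3)),(1,(52.3,72.3,92.3))):
 y=np.array([0,1-2*flip,0.]);G=Ro.from_matrix(np.c_[np.cross(y,z),y,z])
 tcp=np.array([.002+.0065*z[0],0,.052+.0065*z[2]])+.019*z
 F0=FT(.342*ex-.94*ez,.94*ex+.342*ez); x0=np.array([.5113,.0343,.0418])
 for h in hs:
  q=np.array([-.26,.46,1.69,.11,1.23,-1.22+3.14*flip]);bad=0;J=[];F=F0
  psi=h+37.7; psi=np.radians(psi)
  for k in range(41):   # lift, then yaw + travel, then upright, then down
    t=k/10
    up=min(t,1)*.12; yw=np.clip(t-1,0,1)*psi; tl=np.clip(t-2,0,1)*np.radians(70); dn=np.clip(t-3,0,1)
    F=Ro.from_rotvec([0,0,yw])*Ro.from_rotvec(-tl*np.cross(F0.as_matrix()[:,2],F0.as_matrix()[:,0]))*F0
    x=x0+[0,0,up]; tr=np.clip(t-1,0,1); x=x*(1-tr)+np.array([.5112,-.272,.162])*tr - [0,0,.1*dn]
    qn,e=ik(x+F.apply(tcp),F*G,q); J.append(np.abs(qn-q).max() if k else 0); bad=max(bad,e); q=qn
    if k%10==0: print(flip,h,k,q.round(2),round(e,4))
  print('   maxstep',round(max(J),2),'maxerr',round(bad,4), 'uprightZ',F.as_matrix()[2,2])
```

```text
bur [ 0.78633789 -0.21958066  0.073     ] [ 0.74285132 -0.16808878  0.073     ]
bur tips (array([ 0.75674651, -0.19519875,  0.08379802]), [np.float64(0.006527007481728911), np.float64(0.006527007481728682)])
graver [ 0.57211614 -0.13791142  0.01      ]
redstand [ 0.39254527 -0.16287472  0.06      ] [ 0.40440803 -0.16808434  0.06      ]
0 -142.3 0 [-0.26  0.46  1.69  0.11  1.23 -1.22] 0.0
0 -142.3 10 [-0.26  0.33  1.6   0.1   1.45 -1.2 ] 0.0
0 -142.3 20 [-0.93  0.16  1.81  0.28  1.18 -0.12] 0.0
0 -142.3 30 [-0.34  0.64  1.35 -0.77  1.75  0.68] 0.0
0 -142.3 40 [-0.34  0.75  1.39 -0.76  1.64  0.79] 0.0
   maxstep 0.14 maxerr 0.0 uprightZ 0.9999999923090922
0 -157.7 0 [-0.26  0.46  1.69  0.11  1.23 -1.22] 0.0
0 -157.7 10 [-0.26  0.33  1.6   0.1   1.45 -1.2 ] 0.0
0 -157.7 20 [-0.92  0.09  1.9   0.28  1.1   0.14] 0.0
0 -157.7 30 [-0.39  0.74  1.19 -0.66  1.92  0.79] 0.0
0 -157.7 40 [-0.39  0.85  1.23 -0.63  1.8   0.88] 0.0
   maxstep 0.18 maxerr 0.0 uprightZ 0.9999999923090922
0 -172.3 0 [-0.26  0.46  1.69  0.11  1.23 -1.22] 0.0
0 -172.3 10 [-0.26  0.33  1.6   0.1   1.45 -1.2 ] 0.0
0 -172.
[... 450 characters left out ...]
3  1.46 -0.82] 0.0
   maxstep 0.18 maxerr 0.0 uprightZ 0.9999999923090923
1 72.3 0 [-0.26  0.46  1.69  0.11  1.23  1.92] 0.0
1 72.3 10 [-0.26  0.33  1.6   0.1   1.45  1.94] 0.0
1 72.3 20 [-0.47  0.23  1.73 -0.28  1.15 -0.05] 0.0
1 72.3 30 [-1.04  0.53  1.51  0.68  1.8  -0.82] 0.0
1 72.3 40 [-1.04  0.66  1.55  0.66  1.67 -0.92] 0.0
   maxstep 0.23 maxerr 0.0 uprightZ 0.9999999923090924
1 92.3 0 [-0.26  0.46  1.69  0.11  1.23  1.92] 0.0
1 92.3 10 [-0.26  0.33  1.6   0.1   1.45  1.94] 0.0
1 92.3 20 [-0.5   0.13  1.85 -0.26  1.04 -0.42] 0.0
1 92.3 30 [-0.94  0.68  1.28  0.52  1.99 -0.97] 0.0
1 92.3 40 [-0.94  0.79  1.32  0.49  1.86 -1.05] 0.0
   maxstep 0.3 maxerr 0.0 uprightZ 0.9999999923090921
```

Call:
servo_tool(steps=[{"dx": 0,"dy": 0,"dz": -0.15,"wx": 0,"wy": 0,"wz": 0},{"dx": 0,"dy": 0,"dz": -0.3,"wx": 0,"wy": 0,"wz": 0},{"dx": 0,"dy": 0,"dz": -0.45,"wx": 0,"wy": 0,"wz": 0},{"dx": 0,"dy": 0,"dz": -0.6,"wx": 0,"wy": 0,"wz": 0},{"dx": 0,"dy": 0,"dz": -0.6,"wx": 0,"wy": 0,"wz": 0}])

```text
time_s: 3.27
eef_pos: [0.5627, -0.0088, 0.1281]
eef_rot: [-0.126, 0.323, 0.937, 0.042]
wrist_force: [-2.0, -0.4, -0.9]
opening: 1.0
grasp_force: 0.0
```

Call:
servo_tool(steps=[{"dx": -0.05,"dy": 0.04,"dz": -0.24,"wx": 0,"wy": 0,"wz": 0},{"dx": -0.1,"dy": 0.08,"dz": -0.48,"wx": 0,"wy": 0,"wz": 0},{"dx": -0.15,"dy": 0.12,"dz": -0.72,"wx": 0,"wy": 0,"wz": 0},{"dx": -0.2,"dy": 0.16,"dz": -0.97,"wx": 0,"wy": 0,"wz": 0},{"dx": -0.2,"dy": 0.16,"dz": -0.97,"wx": 0,"wy": 0,"wz": 0}])

```text
time_s: 3.68
eef_pos: [0.5408, 0.0083, 0.0305]
eef_rot: [-0.128, 0.323, 0.937, 0.042]
wrist_force: [-1.7, 0.7, -0.7]
opening: 1.002
grasp_force: 0.0
```

Run:
```python
from h import *
log();w=snap('wrist','w4');s=snap('scene','s4')
cv2.imwrite('pics/c4.png',np.hstack([cv2.resize(w['frame'][120:400,160:480,::-1],(400,350)),cv2.resize(s['frame'][110:250,230:390,::-1],(400,350),interpolation=cv2.INTER_CUBIC)]))
```

```text
3.68 [-0.266  0.519  1.639  0.107  1.237 -1.221] [0.5408 0.0083 0.0305] [-0.1278  0.3226  0.9369  0.0424]
```

View pics/c4.png

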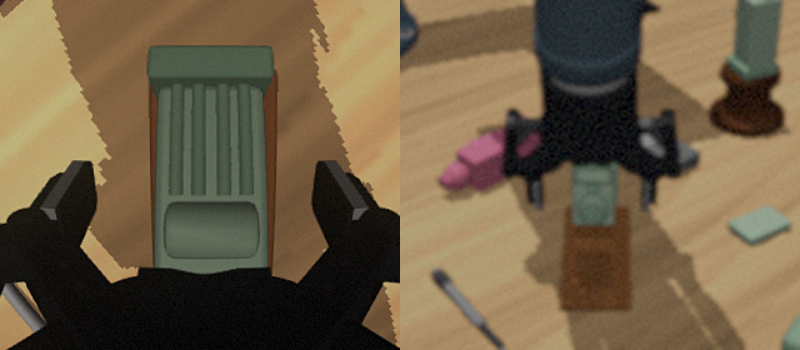

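The wrist crop shows the open fingers straddling the robe, with the figure centred between them to within 2 mm. I'll correct a 4 mm lag and close.

Call:
servo_tool(steps=[{"dx": 0.04,"dy": 0,"dz": 0.02,"wx": 0,"wy": 0,"wz": 0},{"dx": 0.04,"dy": 0,"dz": 0.02,"wx": 0,"wy": 0,"wz": 0},{"dx": 0.04,"dy": 0,"dz": 0.02,"wx": 0,"wy": 0,"wz": 0},{"dx": 0.04,"dy": 0,"dz": 0.02,"wx": 0,"wy": 0,"wz": 0},{"dx": 0.04,"dy": 0,"dz": 0.02,"wx": 0,"wy": 0,"wz": 0}])

```text
time_s: 4.2
eef_pos: [0.5495, 0.0069, 0.037]
eef_rot: [-0.123, 0.322, 0.938, 0.043]
wrist_force: [0.8, -0.4, 0.0]
opening: 0.998
grasp_force: 0.0
```

Call:
servo_tool(steps=[{"dx": 0,"dy": 0,"dz": 0,"wx": 0,"wy": 0,"wz": 0},{"dx": 0,"dy": 0,"dz": 0,"wx": 0,"wy": 0,"wz": 0},{"dx": 0,"dy": 0,"dz": 0,"wx": 0,"wy": 0,"wz": 0},{"dx": 0,"dy": 0,"dz": 0,"wx": 0,"wy": 0,"wz": 0},{"dx": 0,"dy": 0,"dz": 0,"wx": 0,"wy": 0,"wz": 0}], jaw=0)

```text
time_s: 4.62
eef_pos: [0.549, 0.007, 0.0365]
eef_rot: [-0.124, 0.322, 0.938, 0.043]
wrist_force: [0.2, 0.3, 2.6]
opening: 0.417
grasp_force: 60.7
```

Call:
servo_tool(steps=[{"dx": 0,"dy": 0,"dz": 0,"wx": 0,"wy": 0,"wz": 0},{"dx": 0,"dy": 0,"dz": 0,"wx": 0,"wy": 0,"wz": 0},{"dx": 0,"dy": 0,"dz": 0,"wx": 0,"wy": 0,"wz": 0},{"dx": 0,"dy": 0,"dz": 0,"wx": 0,"wy": 0,"wz": 0},{"dx": 0,"dy": 0,"dz": 0,"wx": 0,"wy": 0,"wz": 0}])

```text
time_s: 5.03
eef_pos: [0.549, 0.007, 0.0365]
eef_rot: [-0.123, 0.322, 0.938, 0.043]
wrist_force: [-0.6, -1.3, 4.0]
opening: 0.417
grasp_force: 60.7
```

Call:
servo_tool(steps=[{"dx": 0,"dy": 0,"dz": 0,"wx": 0,"wy": 0,"wz": 0},{"dx": 0,"dy": 0,"dz": 0,"wx": 0,"wy": 0,"wz": 0},{"dx": 0,"dy": 0,"dz": 0,"wx": 0,"wy": 0,"wz": 0},{"dx": 0,"dy": 0,"dz": 0,"wx": 0,"wy": 0,"wz": 0},{"dx": 0,"dy": 0,"dz": 0,"wx": 0,"wy": 0,"wz": 0}])

```text
time_s: 5.45
eef_pos: [0.5489, 0.007, 0.0365]
eef_rot: [-0.124, 0.322, 0.938, 0.043]
wrist_force: [-2.3, -1.2, 4.4]
opening: 0.416
grasp_force: 60.8
```

Run:
```python
from h import *
o=log();print(o['opening'],o['grasp_force'],o['wrist_force']);w=snap('wrist','w5')
```

```text
5.45 [-0.264  0.518  1.622  0.107  1.245 -1.219] [0.5489 0.007  0.0365] [-0.1235  0.3224  0.9375  0.0426]
0.41629335509807275 60.77734708786011 [-2.27558891 -1.24578659  4.39828857]
```

Call:
servo_tool(steps=[{"dx": 0,"dy": 0,"dz": 0.1,"wx": 0,"wy": 0,"wz": 0},{"dx": 0,"dy": 0,"dz": 0.3,"wx": 0,"wy": 0,"wz": 0},{"dx": 0,"dy": 0,"dz": 0.6,"wx": 0,"wy": 0,"wz": 0},{"dx": 0,"dy": 0,"dz": 0.9,"wx": 0,"wy": 0,"wz": 0},{"dx": 0,"dy": 0,"dz": 1.0,"wx": 0,"wy": 0,"wz": 0}])

```text
time_s: 5.92
eef_pos: [0.5512, 0.0069, 0.1403]
eef_rot: [-0.12, 0.322, 0.938, 0.043]
wrist_force: [1.3, -0.5, -2.7]
opening: 0.414
grasp_force: 60.5
```

Call:
servo_tool(steps=[{"dx": 0,"dy": 0,"dz": 0.1,"wx": 0,"wy": 0,"wz": 0},{"dx": 0,"dy": 0,"dz": 0.2,"wx": 0,"wy": 0,"wz": 0},{"dx": 0,"dy": 0,"dz": 0.3,"wx": 0,"wy": 0,"wz": 0},{"dx": 0,"dy": 0,"dz": 0.3,"wx": 0,"wy": 0,"wz": 0},{"dx": 0,"dy": 0,"dz": 0.3,"wx": 0,"wy": 0,"wz": 0}])

```text
time_s: 6.33
eef_pos: [0.5489, 0.0071, 0.1659]
eef_rot: [-0.124, 0.322, 0.938, 0.043]
wrist_force: [-0.2, 0.4, -2.0]
opening: 0.414
grasp_force: 60.5
```

```bash
cat >> h.py <<'E'
FT=lambda fx,fz: Ro.from_matrix(np.c_[fx,np.cross(fz,fx),fz])
E
python3 - <<'E'
from h import *
o5=pickle.load(open('pics/obs5.45.p','rb')); R5=ori(o5)
ex=np.array([.791,-.6115,0]);ez=np.array([0,0,1.])
F0=FT(.342*ex-.94*ez,.94*ex+.342*ez);x0=np.array([.5113,.0343,.0418])
R_tf=R5.inv()*F0; t=R5.inv().apply(x0-o5['eef_pos']); print('fig in tool',t.round(4), R_tf.as_matrix().round(3))
o=log();R=ori(o);w=snap('wrist','w6')
w5=load('w5')
im=w['frame'].copy()[:,:,::-1].copy();im5=w5['frame'].copy()[:,:,::-1].copy()
for I,c,oo in((im5,w5,o5),(im,w,o)):
  R=ori(oo)
  for x,y,z in [(-20,21,0),(-20,-21,0),(-20,21,12),(-20,-21,12),(20,-21,0),(20,21,0)]:
    u=proj(c,oo['eef_pos']+R.apply(t+R_tf.apply(np.array([x,y,z])/1000)),True);cv2.circle(I,tuple(int(v) for v in u.round()),1,(0,0,255),-1)
cv2.imwrite('pics/c6.png',np.hstack([cv2.resize(I[100:400,180:460],None,fx=1.4,fy=1.4) for I in(im5,im)]))
E
```

```text
fig in tool [ 0.0463 -0.0016  0.0069] [[-0.574  0.004 -0.819]
 [ 0.001  1.     0.004]
 [ 0.819  0.001 -0.574]]
6.33 [-0.264  0.344  1.567  0.102  1.474 -1.194] [0.5489 0.0071 0.1659] [-0.1236  0.3224  0.9375  0.0427]
```

View pics/c6.png

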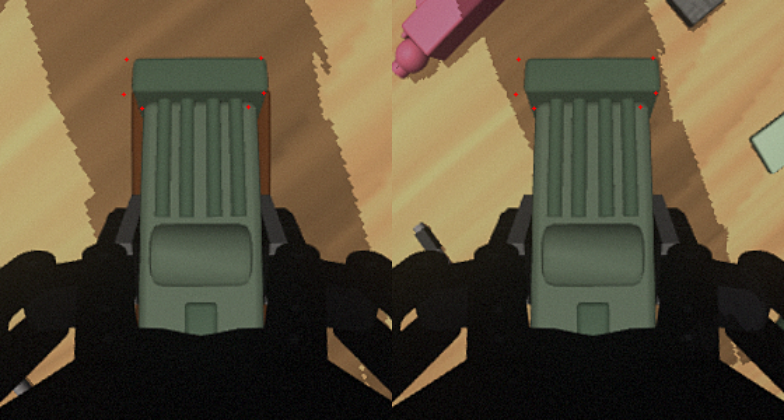

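The figure is held firmly without slip: the foot is centred at (199,75) in both crops, and the pads sit on the robe. Next I'll work out the per-call shifts.

```bash
cat >> h.py <<'E'
A35=np.radians(35)
TF=Ro.from_matrix(np.array([[-np.sin(A35),0,-np.cos(A35)],[0,1,0],[np.cos(A35),0,-np.sin(A35)]])); tt=np.array([.0463,0,.0069])
def tool_from_fig(x,F): R=F*TF.inv(); return x-R.apply(tt),R
STAND=np.array([.5112,-.272,.06])
E
python3 - <<'E'
from h import *
o=ctrl.get_obs();p,R=o['eef_pos'],ori(o)
F0=R*TF;x0=p+R.apply(tt); print('fig',x0.round(4),F0.as_matrix()[:,2].round(3))
fy=F0.as_matrix()[:,1]
tilt=np.arccos(F0.as_matrix()[2,2]);ax=np.cross(F0.as_matrix()[:,2],[0,0,1]);ax/=np.linalg.norm(ax);print(np.degrees(tilt))
q=o['q']
for k in range(1,8):
    yw=min(k/4,1)*np.radians(-120);tl=np.clip((k-4)/3,0,1)*tilt;tr=min(k/4,1)
    F=Ro.from_rotvec([0,0,yw])*Ro.from_rotvec(tl*ax)*F0
    x=x0*(1-tr)+np.array([.5112,-.272,.17])*tr
    pn,Rn=tool_from_fig(x,F); w=(Rn*R.inv()).as_rotvec()/np.pi
    q,e=ik(pn,Rn,q)
    print(k,'d',((pn-p)*10).round(3),'w',w.round(4),'abs',pn.round(4),q.round(2),round(e,4)); p,R=pn,Rn
print(np.roll(R.as_quat(),1).round(4))
E
```

```text
fig [0.5119 0.0358 0.1708] [ 0.741 -0.578  0.341]
70.08191098725707
1 d [-0.194 -0.914 -0.002] w [-0.     -0.     -0.1667] abs [ 0.5291 -0.0843  0.1652] [-0.49  0.26  1.68  0.17  1.41 -0.91] 0.0
2 d [-0.241 -0.799 -0.002] w [ 0.     -0.     -0.1667] abs [ 0.5051 -0.1642  0.165 ] [-0.68  0.18  1.76  0.23  1.34 -0.61] 0.0
3 d [-0.223 -0.676 -0.002] w [ 0.      0.     -0.1667] abs [ 0.4828 -0.2317  0.1648] [-0.83  0.12  1.84  0.27  1.24 -0.27] 0.0
4 d [-0.147 -0.577 -0.002] w [-0.      0.     -0.1667] abs [ 0.4681 -0.2894  0.1646] [-0.93  0.07  1.89  0.28  1.13  0.15] 0.0
5 d [0.016 0.006 0.189] w [-0.0487  0.1203  0.    ] abs [ 0.4696 -0.2888  0.1835] [-0.69  0.23  1.66 -0.13  1.33  0.53] 0.0
6 d [0.084 0.034 0.167] w [-0.0487  0.1203  0.    ] abs [ 0.478  -0.2854  0.2002] [-0.51  0.47  1.41 -0.42  1.63  0.73] 0.0
7 d [0.138 0.056 0.117] w [-0.0487  0.1203  0.    ] abs [ 0.4918 -0.2798  0.2119] [-0.39  0.74  1.17 -0.66  1.94  0.78] 0.0
[ 0.0882  0.8707  0.1695 -0.4532]
```

Call:
servo_tool(steps=[{"dx": -0.04,"dy": -0.18,"dz": 0,"wx": 0,"wy": 0,"wz": -0.033},{"dx": -0.08,"dy": -0.37,"dz": 0,"wx": 0,"wy": 0,"wz": -0.067},{"dx": -0.12,"dy": -0.55,"dz": 0,"wx": 0,"wy": 0,"wz": -0.1},{"dx": -0.16,"dy": -0.73,"dz": 0,"wx": 0,"wy": 0,"wz": -0.133},{"dx": -0.194,"dy": -0.914,"dz": 0,"wx": 0,"wy": 0,"wz": -0.1667}])

```text
time_s: 6.8
eef_pos: [0.5286, -0.0848, 0.1649]
eef_rot: [-0.109, 0.556, 0.821, 0.073]
wrist_force: [0.0, -0.9, -3.5]
opening: 0.412
grasp_force: 60.7
```

Call:
servo_tool(steps=[{"dx": -0.05,"dy": -0.16,"dz": 0,"wx": 0,"wy": 0,"wz": -0.033},{"dx": -0.1,"dy": -0.32,"dz": 0,"wx": 0,"wy": 0,"wz": -0.067},{"dx": -0.14,"dy": -0.48,"dz": 0,"wx": 0,"wy": 0,"wz": -0.1},{"dx": -0.19,"dy": -0.64,"dz": 0,"wx": 0,"wy": 0,"wz": -0.133},{"dx": -0.241,"dy": -0.799,"dz": 0,"wx": 0,"wy": 0,"wz": -0.1667}])

```text
time_s: 7.22
eef_pos: [0.5045, -0.1647, 0.165]
eef_rot: [-0.086, 0.75, 0.648, 0.099]
wrist_force: [0.0, 0.4, -2.1]
opening: 0.413
grasp_force: 60.7
```

Call:
servo_tool(steps=[{"dx": -0.04,"dy": -0.13,"dz": 0,"wx": 0,"wy": 0,"wz": -0.033},{"dx": -0.09,"dy": -0.27,"dz": 0,"wx": 0,"wy": 0,"wz": -0.067},{"dx": -0.13,"dy": -0.4,"dz": 0,"wx": 0,"wy": 0,"wz": -0.1},{"dx": -0.18,"dy": -0.54,"dz": 0,"wx": 0,"wy": 0,"wz": -0.133},{"dx": -0.223,"dy": -0.676,"dz": 0,"wx": 0,"wy": 0,"wz": -0.1667}])

```text
time_s: 7.63
eef_pos: [0.4821, -0.232, 0.165]
eef_rot: [-0.058, 0.892, 0.432, 0.117]
wrist_force: [-0.0, -0.2, -3.0]
opening: 0.412
grasp_force: 60.7
```

Call:
servo_tool(steps=[{"dx": -0.03,"dy": -0.11,"dz": 0,"wx": 0,"wy": 0,"wz": -0.033},{"dx": -0.06,"dy": -0.23,"dz": 0,"wx": 0,"wy": 0,"wz": -0.067},{"dx": -0.09,"dy": -0.34,"dz": 0,"wx": 0,"wy": 0,"wz": -0.1},{"dx": -0.12,"dy": -0.46,"dz": 0,"wx": 0,"wy": 0,"wz": -0.133},{"dx": -0.147,"dy": -0.577,"dz": 0,"wx": 0,"wy": 0,"wz": -0.1667}])

```text
time_s: 8.05
eef_pos: [0.4674, -0.2894, 0.1649]
eef_rot: [-0.026, 0.974, 0.187, 0.128]
wrist_force: [0.2, -0.0, -3.1]
opening: 0.415
grasp_force: 60.7
```

```bash
python3 -c "
from h import *
o=log();print(o['grasp_force'],o['opening'])"
```

```text
8.05 [-0.921  0.113  1.851  0.28   1.125  0.156] [ 0.4674 -0.2894  0.1649] [-0.0256  0.9738  0.1866  0.1276]
60.68570852279663 0.4150133076139092
```

Next I'll tilt the figure upright in three calls.

Call:
servo_tool(steps=[{"dx": 0,"dy": 0,"dz": 0.04,"wx": -0.01,"wy": 0.024,"wz": 0},{"dx": 0,"dy": 0,"dz": 0.08,"wx": -0.02,"wy": 0.048,"wz": 0},{"dx": 0.01,"dy": 0,"dz": 0.12,"wx": -0.029,"wy": 0.072,"wz": 0},{"dx": 0.01,"dy": 0.01,"dz": 0.16,"wx": -0.039,"wy": 0.096,"wz": 0},{"dx": 0.016,"dy": 0.006,"dz": 0.189,"wx": -0.0487,"wy": 0.1203,"wz": 0}])

```text
time_s: 8.47
eef_pos: [0.4697, -0.2886, 0.1848]
eef_rot: [0.014, 0.979, 0.19, -0.074]
wrist_force: [0.0, -0.3, -3.5]
opening: 0.415
grasp_force: 60.7
```

Call:
servo_tool(steps=[{"dx": 0.02,"dy": 0.01,"dz": 0.035,"wx": -0.01,"wy": 0.024,"wz": 0},{"dx": 0.04,"dy": 0.02,"dz": 0.07,"wx": -0.02,"wy": 0.048,"wz": 0},{"dx": 0.06,"dy": 0.02,"dz": 0.1,"wx": -0.029,"wy": 0.072,"wz": 0},{"dx": 0.07,"dy": 0.03,"dz": 0.14,"wx": -0.039,"wy": 0.096,"wz": 0},{"dx": 0.084,"dy": 0.034,"dz": 0.167,"wx": -0.0487,"wy": 0.1203,"wz": 0}])

```text
time_s: 8.88
eef_pos: [0.4786, -0.285, 0.2012]
eef_rot: [0.052, 0.944, 0.184, -0.27]
wrist_force: [-0.1, -0.4, -2.9]
opening: 0.412
grasp_force: 60.7
```

Call:
servo_tool(steps=[{"dx": 0.03,"dy": 0.01,"dz": 0.025,"wx": -0.01,"wy": 0.024,"wz": 0},{"dx": 0.06,"dy": 0.02,"dz": 0.05,"wx": -0.02,"wy": 0.048,"wz": 0},{"dx": 0.09,"dy": 0.03,"dz": 0.07,"wx": -0.029,"wy": 0.072,"wz": 0},{"dx": 0.11,"dy": 0.045,"dz": 0.1,"wx": -0.039,"wy": 0.096,"wz": 0},{"dx": 0.138,"dy": 0.056,"dz": 0.117,"wx": -0.0487,"wy": 0.1203,"wz": 0}])

```text
time_s: 9.3
eef_pos: [0.4925, -0.2793, 0.2124]
eef_rot: [0.088, 0.869, 0.17, -0.455]
wrist_force: [0.4, 0.9, -3.9]
opening: 0.415
grasp_force: 60.8
```

Run:
```python
from h import *
o=log();print(o['grasp_force'],o['opening']);R=ori(o);F=R*TF;x=o['eef_pos']+R.apply(tt);print('fig',x.round(4),'up',F.as_matrix()[:,2].round(4))
s=snap('scene','s7');b=snap('side','b7')
C=[]
for c in(s,b):
    I=c['frame'][:,:,::-1].copy()
    u,v=proj(c,x+[0,0,.03]); u=int(np.clip(u,50,590));v=int(np.clip(v,50,350))
    C.append(cv2.resize(I[v-50:v+50,u-50:u+50],(400,400),interpolation=cv2.INTER_CUBIC)); print(u-50,v-50)
cv2.imwrite('pics/c7.png',np.hstack(C))
```

```text
9.3 [-0.397  0.722  1.18  -0.672  1.946  0.772] [ 0.4925 -0.2793  0.2124] [ 0.0885  0.8694  0.1698 -0.4554]
60.83793640136719 0.41535298066148524
fig [ 0.5117 -0.2715  0.1704] up [0.0049 0.0011 1.    ]
109 113
326 6
```

View pics/c7.png

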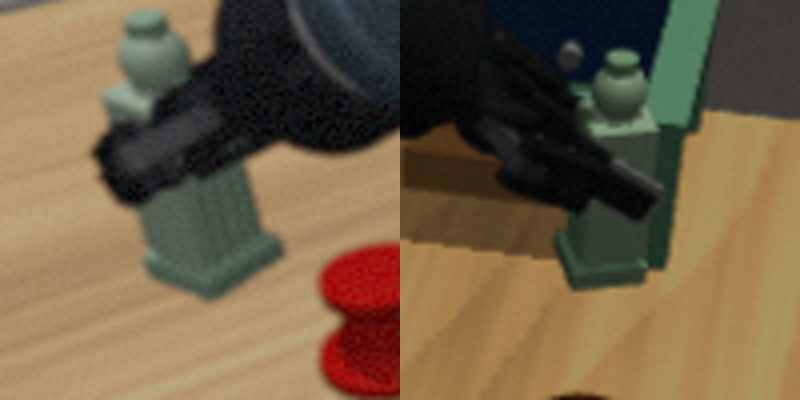

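The crops show the figure hanging upright above the stand. In the scene view the head is at (147,127) and the foot's near corner at (161,187). In the side view they are at (381,28) and (370,78). Next I'll compare these with the model.

Run:
```python
from h import *
o=log();R=ori(o);F=R*TF;x=o['eef_pos']+R.apply(tt)
s=load('s7');b=load('b7')
h,e=tri(ray(s,147-.4,127.2),ray(b,380.6,28.2));print('head meas',h.round(4),np.round(e,4),'model',(x+F.apply([.003,0,.097])).round(4))
for i in [-1,1]:
  for j in [-1,1]:
    q=x+F.apply([.02*i,.021*j,0]);print(i,j,q.round(3),'scene',proj(s,q).round(1),'side',proj(b,q).round(1))
print('knob',proj(s,x+F.apply([.003,0,.115])),proj(b,x+F.apply([.003,0,.115])))
```

```text
9.4 [-0.396  0.726  1.183 -0.67   1.943  0.771] [ 0.4921 -0.2782  0.2086] [ 0.0867  0.8687  0.1717 -0.4565]
head meas [ 0.509  -0.2736  0.2631] [0.0021 0.0021] model [ 0.5091 -0.2716  0.2636]
-1 -1 [ 0.522 -0.243  0.167] scene [182.2 177.3] side [368.2  78. ]
-1 1 [ 0.538 -0.282  0.166] scene [163.2 189.4] side [363.8  66.8]
1 -1 [ 0.485 -0.258  0.167] scene [165.6 171. ] side [387.4  76.3]
1 1 [ 0.5   -0.297  0.167] scene [146.4 182.5] side [382.4  65.1]
knob [145.89556902 116.86796334] [381.93001512  18.5964035 ]
```

Call:
servo_tool(steps=[{"dx": 0,"dy": 0,"dz": -0.2,"wx": 0,"wy": 0,"wz": 0},{"dx": 0,"dy": 0,"dz": -0.4,"wx": 0,"wy": 0,"wz": 0},{"dx": 0,"dy": 0,"dz": -0.6,"wx": 0,"wy": 0,"wz": 0},{"dx": 0,"dy": 0,"dz": -0.8,"wx": 0,"wy": 0,"wz": 0},{"dx": 0,"dy": 0,"dz": -0.9,"wx": 0,"wy": 0,"wz": 0}])

```text
time_s: 9.82
eef_pos: [0.4903, -0.2795, 0.1195]
eef_rot: [0.087, 0.87, 0.17, -0.454]
wrist_force: [-0.8, 1.0, -4.3]
opening: 0.413
grasp_force: 61.0
```

Call:
servo_tool(steps=[{"dx": 0,"dy": 0,"dz": 0,"wx": 0,"wy": 0,"wz": 0},{"dx": 0,"dy": 0,"dz": 0,"wx": 0,"wy": 0,"wz": 0},{"dx": 0,"dy": 0,"dz": 0,"wx": 0,"wy": 0,"wz": 0},{"dx": 0,"dy": 0,"dz": 0,"wx": 0,"wy": 0,"wz": 0},{"dx": 0,"dy": 0,"dz": 0,"wx": 0,"wy": 0,"wz": 0}])

```text
time_s: 10.23
eef_pos: [0.493, -0.2802, 0.1249]
eef_rot: [0.089, 0.871, 0.169, -0.453]
wrist_force: [0.4, 0.7, -3.4]
opening: 0.418
grasp_force: 61.0
```

Run:
```python
from h import *
o=log();R=ori(o);F=R*TF;x=o['eef_pos']+R.apply(tt);u=F.as_matrix()[:,2]
print('fig',x.round(4),'up',u.round(4),'to stand',((STAND-x)*10).round(3),'w',(np.cross(u,[0,0,1])/np.pi).round(4))
s=snap('scene','s8');b=snap('side','b8');C=[]
for c in(s,b):
    I=c['frame'][:,:,::-1].copy()
    u,v=proj(c,STAND+[0,0,.02]); u=int(u);v=int(v)
    C.append(cv2.resize(I[v-50:v+50,u-50:u+50],(400,400),interpolation=cv2.INTER_CUBIC)); print(u-50,v-50)
cv2.imwrite('pics/c8.png',np.hstack(C))
```

```text
10.23 [-0.399  0.827  1.197 -0.645  1.843  0.853] [ 0.493  -0.2802  0.1249] [ 0.0893  0.8709  0.1691 -0.4527]
fig [ 0.5124 -0.2725  0.083 ] up [-0.0016  0.002   1.    ] to stand [-0.012  0.005 -0.23 ] w [ 0.0006  0.0005 -0.    ]
124 169
321 55
```

View pics/c8.png

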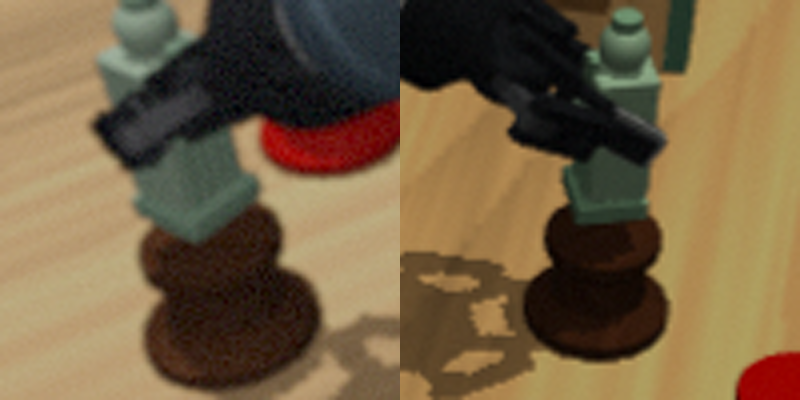

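The crops show the foot hanging just above the stand and centred, with its near corner at scene crop (198,243). I'll lower it gently and watch the wrist force.

Call:
servo_tool(steps=[{"dx": 0,"dy": 0,"dz": -0.05,"wx": 0,"wy": 0,"wz": 0},{"dx": -0.01,"dy": 0,"dz": -0.1,"wx": 0,"wy": 0,"wz": 0},{"dx": -0.01,"dy": 0,"dz": -0.15,"wx": 0,"wy": 0,"wz": 0},{"dx": -0.01,"dy": 0,"dz": -0.18,"wx": 0,"wy": 0,"wz": 0},{"dx": -0.01,"dy": 0,"dz": -0.18,"wx": 0,"wy": 0,"wz": 0}])

```text
time_s: 10.75
eef_pos: [0.4908, -0.2797, 0.1048]
eef_rot: [0.088, 0.87, 0.17, -0.454]
wrist_force: [0.4, -0.0, -3.2]
opening: 0.409
grasp_force: 60.9
```

Call:
servo_tool(steps=[{"dx": 0,"dy": 0,"dz": -0.005,"wx": 0,"wy": 0,"wz": 0},{"dx": 0,"dy": 0,"dz": -0.01,"wx": 0,"wy": 0,"wz": 0},{"dx": 0,"dy": 0,"dz": -0.015,"wx": 0,"wy": 0,"wz": 0},{"dx": 0,"dy": 0,"dz": -0.02,"wx": 0,"wy": 0,"wz": 0},{"dx": 0,"dy": 0,"dz": -0.02,"wx": 0,"wy": 0,"wz": 0}])

```text
time_s: 11.17
eef_pos: [0.4913, -0.2799, 0.1043]
eef_rot: [0.089, 0.87, 0.169, -0.454]
wrist_force: [-0.7, 1.5, 0.5]
opening: 0.412
grasp_force: 61.1
```

```bash
cat > st.py <<'E'
from h import *
o=log();R=ori(o);F=R*TF;x=o['eef_pos']+R.apply(tt);u=F.as_matrix()[:,2]
print('fig',x.round(4),'up',u.round(4),'to stand',((STAND-x)*10).round(3),'F',o['wrist_force'].round(1),'T',o['torque'].round(2),o['grasp_force'])
E
python3 st.py
```

```text
11.17 [-0.399  0.854  1.199 -0.641  1.822  0.87 ] [ 0.4913 -0.2799  0.1043] [ 0.0888  0.8704  0.1692 -0.4538]
fig [ 0.5107 -0.2721  0.0623] up [0.0011 0.0015 1.    ] to stand [ 0.005  0.001 -0.023] F [-0.7  1.5  0.5] T [ 0.28 -0.28 -0.12] 61.115509271621704
```

Call:
servo_tool(steps=[{"dx": 0,"dy": 0,"dz": -0.005,"wx": 0,"wy": 0,"wz": 0},{"dx": 0,"dy": 0,"dz": -0.01,"wx": 0,"wy": 0,"wz": 0},{"dx": 0,"dy": 0,"dz": -0.01,"wx": 0,"wy": 0,"wz": 0},{"dx": 0,"dy": 0,"dz": -0.01,"wx": 0,"wy": 0,"wz": 0},{"dx": 0,"dy": 0,"dz": -0.01,"wx": 0,"wy": 0,"wz": 0}])

```text
time_s: 11.58
eef_pos: [0.4914, -0.2799, 0.1042]
eef_rot: [0.089, 0.87, 0.169, -0.454]
wrist_force: [-1.8, 2.9, 6.5]
opening: 0.417
grasp_force: 61.6
```

```bash
python3 st.py
```

```text
11.58 [-0.399  0.855  1.198 -0.642  1.823  0.87 ] [ 0.4914 -0.2799  0.1042] [ 0.0891  0.8702  0.1689 -0.4541]
fig [ 0.5107 -0.2721  0.0623] up [0.0015 0.0023 1.    ] to stand [ 0.005  0.001 -0.023] F [-1.8  2.9  6.5] T [ 0.12  0.41 -0.35] 61.598485708236694
```

Contact is confirmed: z has stopped while the force rises to about 10 N. I'll ease off slightly and release.

Call:
servo_tool(steps=[{"dx": 0,"dy": 0,"dz": 0.01,"wx": 0,"wy": 0,"wz": 0},{"dx": 0,"dy": 0,"dz": 0.01,"wx": 0,"wy": 0,"wz": 0},{"dx": 0,"dy": 0,"dz": 0.01,"wx": 0,"wy": 0,"wz": 0},{"dx": 0,"dy": 0,"dz": 0.01,"wx": 0,"wy": 0,"wz": 0},{"dx": 0,"dy": 0,"dz": 0.01,"wx": 0,"wy": 0,"wz": 0}])

```text
time_s: 12.0
eef_pos: [0.4913, -0.2799, 0.1042]
eef_rot: [0.089, 0.87, 0.169, -0.454]
wrist_force: [-1.7, 3.1, 5.5]
opening: 0.415
grasp_force: 61.3
```

Call:
servo_tool(steps=[{"dx": 0,"dy": 0,"dz": 0,"wx": 0,"wy": 0,"wz": 0},{"dx": 0,"dy": 0,"dz": 0,"wx": 0,"wy": 0,"wz": 0},{"dx": 0,"dy": 0,"dz": 0,"wx": 0,"wy": 0,"wz": 0},{"dx": 0,"dy": 0,"dz": 0,"wx": 0,"wy": 0,"wz": 0},{"dx": 0,"dy": 0,"dz": 0,"wx": 0,"wy": 0,"wz": 0}], jaw=0.5)

```text
time_s: 12.42
eef_pos: [0.4913, -0.28, 0.1033]
eef_rot: [0.089, 0.87, 0.17, -0.454]
wrist_force: [0.5, -0.1, -0.0]
opening: 0.507
grasp_force: 0.0
```

Call:
servo_tool(steps=[{"dx": 0,"dy": 0,"dz": 0,"wx": 0,"wy": 0,"wz": 0},{"dx": 0,"dy": 0,"dz": 0,"wx": 0,"wy": 0,"wz": 0},{"dx": 0,"dy": 0,"dz": 0,"wx": 0,"wy": 0,"wz": 0},{"dx": 0,"dy": 0,"dz": 0,"wx": 0,"wy": 0,"wz": 0},{"dx": 0,"dy": 0,"dz": 0,"wx": 0,"wy": 0,"wz": 0}], jaw=0.9)

```text
time_s: 12.83
eef_pos: [0.4913, -0.2799, 0.1036]
eef_rot: [0.089, 0.87, 0.169, -0.454]
wrist_force: [0.4, -0.2, 0.4]
opening: 0.901
grasp_force: 0.0
```

```bash
python3 st.py
python3 - <<'E'
from h import *
# compare jade mask before/after release near stand
for n,old in(('scene','s8'),('side','b8')):
    c=snap(n,n+'9'); r=[]
    for k in(load(old),c):
        h=cv2.cvtColor(k['frame'],cv2.COLOR_RGB2HSV); u,v=proj(k,STAND+[0,0,.05]);u,v=int(u),int(v)
        m=np.zeros((400,640),bool); m[v-45:v+30,u-25:u+25]=True
        m&=(h[...,0]>60)&(h[...,0]<95)&(h[...,1]>40)&(h[...,2]>50)
        y,x=np.nonzero(m); r.append((m.sum(),x.min(),x.max(),y.min(),y.max()))
    print(n,r)
E
```

```text
12.83 [-0.399  0.855  1.199 -0.641  1.821  0.87 ] [ 0.4913 -0.2799  0.1036] [ 0.0887  0.8704  0.1695 -0.4536]
fig [ 0.5107 -0.2721  0.0617] up [8.e-04 1.e-03 1.e+00] to stand [ 0.005  0.001 -0.017] F [ 0.4 -0.2  0.4] T [ 0.12 -0.32  0.02] 0.0
scene [(np.int64(219), np.int64(156), np.int64(187), np.int64(166), np.int64(228)), (np.int64(206), np.int64(158), np.int64(189), np.int64(176), np.int64(235))]
side [(np.int64(170), np.int64(363), np.int64(394), np.int64(48), np.int64(109)), (np.int64(151), np.int64(363), np.int64(394), np.int64(48), np.int64(117))]
```

Released, with the figure standing. I'll retreat back along the tool axis.

Call:
servo_tool(steps=[{"dx": 0.1,"dy": 0.04,"dz": 0.08,"wx": 0,"wy": 0,"wz": 0},{"dx": 0.23,"dy": 0.09,"dz": 0.17,"wx": 0,"wy": 0,"wz": 0},{"dx": 0.38,"dy": 0.16,"dz": 0.29,"wx": 0,"wy": 0,"wz": 0},{"dx": 0.57,"dy": 0.23,"dz": 0.43,"wx": 0,"wy": 0,"wz": 0},{"dx": 0.76,"dy": 0.31,"dz": 0.57,"wx": 0,"wy": 0,"wz": 0}])

```text
time_s: 13.35
eef_pos: [0.5676, -0.2487, 0.1611]
eef_rot: [0.088, 0.87, 0.169, -0.454]
wrist_force: [0.4, 0.0, 0.7]
opening: 0.896
grasp_force: 0.0
```

Call:
servo_tool(steps=[{"dx": 0.05,"dy": 0.02,"dz": 0.15,"wx": 0,"wy": 0,"wz": 0},{"dx": 0.1,"dy": 0.04,"dz": 0.3,"wx": 0,"wy": 0,"wz": 0},{"dx": 0.15,"dy": 0.06,"dz": 0.45,"wx": 0,"wy": 0,"wz": 0},{"dx": 0.2,"dy": 0.08,"dz": 0.6,"wx": 0,"wy": 0,"wz": 0},{"dx": 0.2,"dy": 0.08,"dz": 0.6,"wx": 0,"wy": 0,"wz": 0}])

```text
time_s: 13.77
eef_pos: [0.5884, -0.2413, 0.2247]
eef_rot: [0.09, 0.871, 0.169, -0.452]
wrist_force: [0.2, -1.0, 0.5]
opening: 0.901
grasp_force: 0.0
```

Run:
```python
from h import *
log(); s=snap('scene','s10');b=snap('side','b10')
def jade(k):
    h=cv2.cvtColor(k['frame'],cv2.COLOR_RGB2HSV); u,v=proj(k,STAND+[0,0,.055]);u,v=int(u),int(v)
    m=np.zeros((400,640),np.uint8); z=slice(v-55,v+45),slice(u-28,u+28)
    m[z]=((h[...,0]>55)&(h[...,0]<95)&(h[...,1]>35)&(h[...,2]>35))[z]
    n,l,st,ce=cv2.connectedComponentsWithStats(m); i=1+st[1:,4].argmax(); ys,xs=np.nonzero(l==i)
    top=xs[ys<=ys.min()+1].mean(),ys.min(); j=ys.argmax()
    return st[i],top,(xs[j],ys[j]),ce[i]
R=[jade(s),jade(b)]
F=Ro.from_euler('z',-157.7,degrees=True)
for k,r in zip((s,b),R):
    pr=np.array([proj(k,STAND+F.apply(np.array(v)/1000)) for v in [(-20,21,0),(-20,-21,0),(20,21,0),(20,-21,0),(3,0,115)]]).round(1)
    print('meas bbox',r[0],'top',r[1],'low',r[2]);print(' model corners/top',pr.tolist())
p,e=tri(ray(s,*R[0][1]),ray(b,*R[1][1]));print('top pt',p.round(4),np.round(e,4),'expect',(STAND+F.apply([.003,0,.115])).round(4))
```

```text
13.77 [-0.311  0.9    0.853 -0.658  2.107  0.75 ] [ 0.5884 -0.2413  0.2247] [ 0.0902  0.8714  0.1686 -0.4517]
meas bbox [161 206  29  31 395] top (np.float64(179.16666666666666), np.int64(206)) low (np.int64(174), np.int64(236))
 model corners/top [[175.9, 238.2], [192.7, 225.2], [160.2, 231.0], [177.2, 218.6], [161.0, 175.6]]
meas bbox [362  85  21  33 302] top (np.float64(375.0), np.int64(85)) low (np.int64(365), np.int64(117))
 model corners/top [[360.4, 107.6], [364.5, 119.2], [377.8, 106.0], [382.2, 117.5], [377.3, 67.3]]
top pt [ 0.517  -0.2673  0.123 ] [0.0131 0.0131] expect [ 0.5084 -0.2731  0.175 ]
```

The foot corners match the model within 2 px, but the gripper still hides the head. I'll move further away and check again.

Call:
servo_tool(steps=[{"dx": 0,"dy": 0.1,"dz": 0.2,"wx": 0,"wy": 0,"wz": 0},{"dx": 0,"dy": 0.3,"dz": 0.4,"wx": 0,"wy": 0,"wz": 0},{"dx": 0,"dy": 0.5,"dz": 0.6,"wx": 0,"wy": 0,"wz": 0},{"dx": 0,"dy": 0.7,"dz": 0.8,"wx": 0,"wy": 0,"wz": 0},{"dx": 0,"dy": 0.9,"dz": 1.0,"wx": 0,"wy": 0,"wz": 0}])

```text
time_s: 14.28
eef_pos: [0.5863, -0.1505, 0.32]
eef_rot: [0.088, 0.87, 0.169, -0.455]
wrist_force: [0.1, 0.7, -0.1]
opening: 0.901
grasp_force: 0.0
```

Call:
servo_tool(steps=[{"dx": -0.1,"dy": 0.2,"dz": 0.1,"wx": 0,"wy": 0,"wz": 0},{"dx": -0.2,"dy": 0.4,"dz": 0.2,"wx": 0,"wy": 0,"wz": 0},{"dx": -0.3,"dy": 0.6,"dz": 0.3,"wx": 0,"wy": 0,"wz": 0},{"dx": -0.4,"dy": 0.8,"dz": 0.4,"wx": 0,"wy": 0,"wz": 0},{"dx": -0.5,"dy": 1.0,"dz": 0.5,"wx": 0,"wy": 0,"wz": 0}])

```text
time_s: 14.7
eef_pos: [0.536, -0.0505, 0.3696]
eef_rot: [0.088, 0.87, 0.169, -0.455]
wrist_force: [0.3, 1.1, 0.2]
opening: 0.901
grasp_force: 0.0
```

Run:
```python
from h import *
log(); s=snap('scene','s11');b=snap('side','b11')
F=Ro.from_euler('z',-157.7,degrees=True);T=[]
for k in(s,b):
    h=cv2.cvtColor(k['frame'],cv2.COLOR_RGB2HSV); u,v=proj(k,STAND+[0,0,.055]);u,v=int(u),int(v)
    m=np.zeros((400,640),np.uint8); z=slice(max(v-60,0),v+45),slice(u-28,u+28)
    m[z]=((h[...,0]>50)&(h[...,0]<100)&(h[...,1]>25)&(h[...,2]>25))[z]
    n,l,st,ce=cv2.connectedComponentsWithStats(m); i=1+st[1:,4].argmax(); ys,xs=np.nonzero(l==i)
    print(st[i], [(y,xs[ys==y].min(),xs[ys==y].max()) for y in range(ys.min(),ys.max()+1,5)])
    print(' model corners/top',[proj(k,STAND+F.apply(np.array(v)/1000)).round(1).tolist() for v in [(-20,21,0),(-20,-21,0),(20,21,0),(20,-21,0),(3,0,97),(3,0,115)]])
```

```text
14.7 [-0.09   0.641  0.983 -0.552  2.345  0.878] [ 0.536  -0.0505  0.3696] [ 0.0882  0.8698  0.1694 -0.455 ]
[ 152  175   39   62 1253] [(175, np.int64(160), np.int64(163)), (180, np.int64(158), np.int64(167)), (185, np.int64(156), np.int64(169)), (190, np.int64(157), np.int64(177)), (195, np.int64(153), np.int64(178)), (200, np.int64(155), np.int64(180)), (205, np.int64(156), np.int64(180)), (210, np.int64(158), np.int64(182)), (215, np.int64(159), np.int64(183)), (220, np.int64(161), np.int64(187)), (225, np.int64(162), np.int64(190)), (230, np.int64(162), np.int64(184)), (235, np.int64(172), np.int64(176))]
 model corners/top [[175.9, 238.2], [192.7, 225.2], [160.2, 231.0], [177.2, 218.6], [163.5, 184.5], [161.0, 175.6]]
[362  67  23  52 834] [(67, np.int64(375), np.int64(380)), (72, np.int64(372), np.int64(381)), (77, np.int64(368), np.int64(381)), (82, np.int64(367), np.int64(383)), (87, np.int64(364), np.int64(384)), (92, np.int64(365), np.int64(383)), (97, np.int64(366), np.int64(382)), (102, np.int64(365), np.int64(382)), (107, np.int64(362), np.int64(381)), (112, np.int64(364), np.int64(381)), (117, np.int64(365), np.int64(378))]
 model corners/top [[360.4, 107.6], [364.5, 119.2], [377.8, 106.0], [382.2, 117.5], [376.5, 74.9], [377.3, 67.3]]
```

The figure stands upright and its outline agrees with the model within 2 px from head to foot in both views. Handing in.

```bash
python3 -c "
from bench import workorder
print(workorder.hand_in())"
```

```text
the job is handed in; nothing more can be done
None
```

The figure is standing upright and released in the middle of the empty stand. In my last check both camera views matched that position to within 2 px, and the job is handed in, though the hand-in gave no verdict.

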